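# Erect the light panel's kickstand and hold the panel upright

## Robot

A 6-joint arm with a two-finger parallel gripper is mounted at the origin on a cart in front of the work surface, level with it; the furniture and walls round the work are solid. World frame = base frame: x ahead of the robot, y to its left, z up, the work surface at z = 0. Lengths are in mm, angles in rad, forces in N, time in s.
With the tool pointing down it reaches from about 275 to 975 mm from the base axis. Payload 8.4 kg.
Tool frame: the origin (TCP) lies on the centre line of the jaws, within the pads' length; the fingertips stand 17 mm ahead of it and the grasp point (between the pads) lies 2 mm behind it (robot.finger_overhang is the distance from the TCP to the fingertips, in mm); x points along the fingers, z is the direction in which the jaws open and shut, and the axes are right-handed (so a half turn about x gives the same grasp; the last joint's range is limited). The gripper opens to 92 mm and grips with 3 to 60 N. Pads are 20 mm wide; open, the fingers measure 128 mm over their backs; the gripper's body (75 mm by 189 mm) begins 69 mm behind the grasp point.
Start: joints at [1.247, 0.353, 1.633, -0, 1.155, -0.002], TCP at [197.67, 592.92, 231.583] pointing down, gripper open.
Joint ranges: [-2.63, 2.63], [-0.92, 2.1], [0.06, 2.66], [-1.3, 4.44], [0, 2.69], [-3.02, 3.02]. Speed limits (rad/s): [2.22, 2.22, 2.79, 3.14, 3.14, 3.14].

## Interface

Orientations are given as a 3x3 rotation matrix whose columns are the frame's x, y, z axes.
In Python, from workcell import robot gives the robot as it stands.
- The arm moves only by the tool drive_tool, never from a script. Its argument "steps" is a list of rows, each an object with "claw": the gripper command: -1 is fully open, 1 is shut, values between are in proportion; "travel": the shift along the tool's x, y, z in units of 0.06 m (1.0 is 0.06 m), a list of three; "roll": the turn about the tool's x in units of 0.15 rad (1.0 is 0.15 rad). A call has 1 to 10 rows; each row shifts and turns the commanded pose from where the row before left it, along the tool's axes as they then stand; what a row does not reach is not made up. A row lasts 1/8 s, in which the tool goes at most 62.5 mm and 10.7 degrees, less where a joint would pass 70% of its speed; a pose out of reach is approached as far as the arm can. A call with a number of a shift or a turn outside -1 to 1 is refused whole. A call with a gripper value outside its range is refused whole. The fingers move at their own pace and stop on an object; "newtons" is the grip in N (left out, the last holds). Time passes only in rows, so rows that do not move let the fingers close. It gives the time, the measured TCP pose, the force and the opening at its end, in the units of the state.
- robot.state(): the state, without advancing time (a new reading comes with each control period).
- robot.read_camera(name): name is "side" or "top"; returns a dict with "color" (400x640x3 uint8, red, green, blue), "range_z" (400x640 float32, mm along the optical axis (not along the pixel's ray), 0 where there is no reading), "K" (3x3 intrinsics, pixels), "k1" (the pictures are not rectified: a ray, as slopes to the right and down, at radius r is drawn at 1 + k1 r^2 times it, then the intrinsics apply), "T" (4x4, takes a point from camera to world coordinates). Camera axes: x right, y down, z forward; pixel columns grow to the right and rows downward; lengths in mm; the calibration is good to about 2 mm. A picture is of the moment at which its call begins.
- robot.sign_off(): hands the job in, once; it reports no verdict.
The state is a dict: "clock": time; "joint_positions": joint angles; "qvel": joint speeds; "joint_efforts": joint torques, N m; "position": TCP position; "tool_rot": TCP orientation; "force": force on the tool from outside, world axes, zero at the start; "moment": the same for the moment, N m; "gripper_width": finger opening in mm.
Only numpy, scipy, OpenCV 4.12 (cv2) and the standard library are available. Lean on these libraries where they do the work, as an engineer would, in place of code of your own. Each camera call takes 0.05 s, during which the arm holds its last target. There are 200 camera calls.

## Task

The small light panel stands leaning back with the kickstand on its back still folded up. Pull it down forward by its carry bar until it lies flat on its face, flip the orange kickstand over its centre until it springs to its open stop, then raise the panel again and finish holding it upright by the carry bar, plumb and with the kickstand's foot off the base, so that it tips neither way; do not let go at the end. Leave the vial, the seed jar and the marker where they are.

Things in the scene. Friction and masses are not known exactly. Their poses are not given: they have to be found in the camera images.
- stand_base: Dark steel foot frame, fixed, 200 mm wide. Origin on the table right under the panel's hinge line; x (level) points from the panel's front to its back, away from the robot within 0.3 rad; y along the hinge, z up. Plate 8 mm thick from x = -40 to +110 mm; side rails (y = +-80) with 28 mm high buffers reach to x = -130; rear stops 85 mm high at x = 26, y = +-80. No base under the lowered bar.
- panel_hinge (a point): Middle of the panel's hinge line at its lower edge, 36 mm above the table over the base's origin. The panel is grey with a white luminous front, 180 mm wide, 130 mm high from this line, 14 mm thick (hinge line in its middle plane), 0.35 kg give or take a third.
- panel (a joint): Tilt of the panel about its lower edge, rad: 0 = upright, growing as its top comes forward (-x of the base) and down; 1.57 = flat on its face, back up; -0.2 = leaning back on the rear stops, as at the start. It turns freely with light damping and has no latch: let go near upright it slowly tips forward or back.
- bar (a point): Middle of the steel carry bar over the panel's top edge: round, 10 mm thick, 140 mm long, parallel to the hinge line and 175 mm from it in the panel's plane. 40 mm free between bar and panel, so fingers fit round it; being round it turns between them as the panel tilts. With the panel flat the bar is 36 mm above the table, upright 211 mm.
- kickstand (a joint): Angle of the kickstand, rad: 0 = folded along the panel's back, pointing to the carry bar; grows as its foot swings off the back and over toward the panel's hinge; 2.18 = open at its stop. A spring pushes it away from 1.3 rad to either stop (about 1.5 N at the foot when folded); let go past about 1.5 with the panel flat, it springs open by itself.
- foot (a point): Centre of the kickstand's black rubber foot: a roller 16 mm across, 36 mm long, parallel to the hinge line, ends free to pinch, on an orange leg 14 mm wide. Folded, with the panel flat: 60 mm above the table, 108 mm in front of the hinge line, mid-width, the panel's back 17 mm below it. Opened, it rests on the base plate when the panel leans back about 0.1 rad.
- kickstand_hinge (a point): Axis of the kickstand on the panel's back, parallel to the panel's hinge line, 75 mm from the foot's centre: 33 mm from the hinge line toward the bar, 24 mm behind the panel's middle plane; with the panel flat, 60 mm above the table.
- vial_mid (a point): Middle of a loose upright sample vial, 24 mm across, 62 mm high; leave it where it stands.
- jar_mid (a point): Middle of a loose seed jar with green lid, 54 mm across, 70 mm high; leave it where it stands.
- marker_mid (a point): Middle of a loose felt marker lying on the table, 138 mm long, 17 mm thick; leave it where it lies.
- microscope: Tall white and black microscope, fixed, to the left of the light panel: 0.32 m deep (x), 0.21 m wide (y), 0.46 m high; origin under its middle on the table. Not used: keep the arm clear of it, also when swinging to the panel.

How it is judged (in metres and radians):
On the way, in this order (a step that is already met when the one before it is completed fails the run):
1. the panel lies flat on its face with the kickstand still folded (value of joint panel above 1.45 rad and value of joint kickstand below 0.4 rad), for 0.2 s.
2. the kickstand is open at its stop while the panel still lies down (value of joint kickstand above 2.05 rad and value of joint panel above 1.3 rad), for 0.2 s.
At the end, for the whole second after the job is handed in: For the last second the fingers hold the carry bar (touching it with more than 0.5 N, within 80 mm of its middle), the panel is still and within 0.07 rad (4 degrees) of upright, the kickstand is open at its stop (over 2.05 rad) and its foot does not rest on the base (value of joint panel between -0.07 and 0.07 rad and velocity of joint panel between -0.1 and 0.1 rad/s and value of joint kickstand above 2.05 rad and contact force between the fingers and panel_c2 above 0.5 N and distance between the grasp point and bar below 0.08 m and contact force between kickstand_c2 and stand_base below 0.2 N); the arm keeps its last pose, push and grip.
It fails at once if the vial is moved by more than 20 mm (distance of vial_mid from where it was at the start of the episode above 0.02 m).
It fails at once if the seed jar is moved by more than 20 mm (distance of jar_mid from where it was at the start of the episode above 0.02 m).
It fails at once if the marker is moved by more than 30 mm (distance of marker_mid from where it was at the start of the episode above 0.03 m).
It also fails if it takes over 72 s, if anything falls off the work surface, if the arm or the gripper's body presses on something with over 40 N, if the wrist force passes 120 N, or if a joint passes its speed limit or range.

## Working session

There is one attempt and no reset: what is moved stays moved. The work goes in short steps, Python scripts to look and compute and a tool call to move; the robot and the scene stay as the last step left them, time stands still between calls to the robot, and variables do not carry over. Pictures are saved under pics/ and viewed, about 8 in all and at most 12, crops included, and the job is handed in when it is done.

Besides the shell and the picture viewer there is one more tool, called after "Emit:" as name(argument=value, ...) on one line, values as JSON. drive_tool: Moves the arm, as the interface text tells. Shifts and turns lie within -1 to 1; 1 stands for 0.06 m of shift or 0.15 rad of turn. Its arguments: {"type":"object","properties":{"steps":{"type":"array","items":{"type":"object","properties":{"claw":{"type":"number"},"travel":{"type":"array","items":{"type":"number"}},"roll":{"type":"number"}}}},"newtons":{"type":"number"}},"required":["steps"]}

```bash
mkdir -p pics
cat > h.py <<'E'
import numpy as np, cv2
from workcell import robot
def cam(n):
    return robot.read_camera(n)
def pts(c):
    """world point per pixel from depth"""
    v,u=np.mgrid[0:400,0:640].astype(np.float64); K=c["K"]
    k=np.array([c["k1"],0,0,0,0],float)
    s=cv2.undistortPoints(np.stack([u.ravel(),v.ravel()],1)[:,None],np.array(K,float),k).reshape(400,640,2)
    z=c["range_z"].astype(float)
    P=np.dstack([s[...,0]*z,s[...,1]*z,z])
    T=np.array(c["T"]); W=P@T[:3,:3].T+T[:3,3]; W[z==0]=np.nan
    return W
def save(c,name): cv2.imwrite("pics/"+name,c["color"][...,::-1])
E
python3 - <<'E'
from h import *
s=robot.state(); print(s["clock"],s["position"],np.round(s["tool_rot"],3).tolist(),s["gripper_width"])
ims=[]
for n in("side","top"):
    c=cam(n); np.savez(n+"0.npz",W=pts(c),color=c["color"]); save(c,n+"0.png"); print(n,np.round(c["T"],2).tolist(),c["k1"],np.round(c["K"],1).tolist())
E
```

```text
0.0 [197.52751379 592.48874113 230.90622048] [[-0.0, -0.949, 0.316], [-0.001, 0.316, 0.949], [-1.0, -0.0, -0.001]] 91.85793577227469
side [[0.49, -0.6, 0.63, -158.8], [-0.87, -0.35, 0.35, -419.4], [0.0, -0.72, -0.7, 943.95], [0.0, 0.0, 0.0, 1.0]] 0.03603752609912876 [[402.1, 0.0, 322.1], [0.0, 402.1, 202.6], [0.0, 0.0, 1.0]]
top [[0.25, -0.95, 0.22, 287.94], [-0.97, -0.24, 0.06, -114.06], [-0.0, -0.22, -0.97, 1268.47], [0.0, 0.0, 0.0, 1.0]] -0.019142261201327455 [[400.5, 0.0, 317.5], [0.0, 400.5, 207.6], [0.0, 0.0, 1.0]]
```

View pics/side0.png

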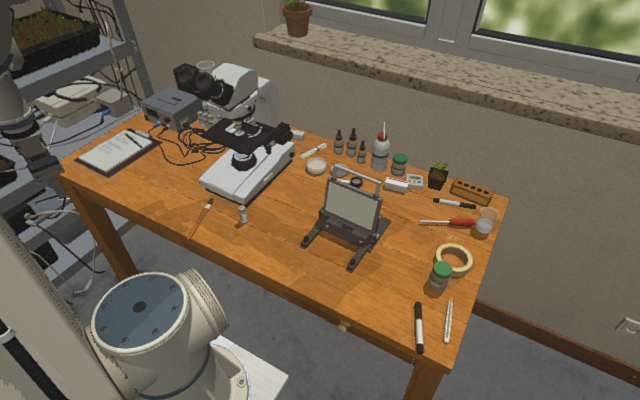

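View pics/top0.png

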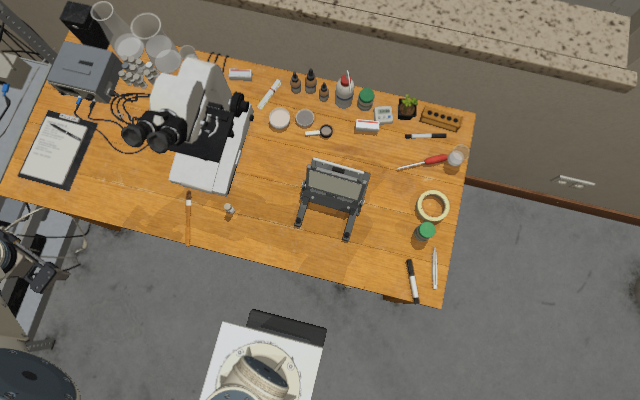

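The side view shows the panel at about (350,210), the vial at (242,215), the jar at (441,275) and the marker at (418,327). In the top view the bar is at (340,163) and the rail tips are at (298,222) and (347,236).

Run:
```python
from h import *
t=np.load("top0.npz");s=np.load("side0.npz");T=t["W"];S=s["W"]
for n,W,L in(("top",T,dict(bar=(340,163),tipL=(298,222),tipR=(347,236),vial=(228,208),jar=(427,231),marker=(412,280),micTop=(190,80),micbase=(205,175),micR=(240,140),arm=(20,375))),("side",S,dict(vial=(242,208),jar=(441,268),marker=(418,327),panel=(352,210),tipL=(306,242),tipR=(352,264)))):
    for k,(u,v) in L.items(): print(n,k,np.round(np.nanmedian(W[v-1:v+2,u-1:u+2].reshape(-1,3),0)))
# panel cluster above table
c=np.round(T[163,340])
for n,W,C in(("top",T,t["color"]),("side",S,s["color"])):
    m=(np.hypot(W[...,0]-c[0],W[...,1]-c[1])<140)
    m&=(W[...,2]>190)&(W[...,2]<225); P=W[m]; print(n,"bar",len(P),np.round(P.mean(0)),np.round(P.min(0)),np.round(P.max(0)))
    q=P[:,:2]-P[:,:2].mean(0); print(np.linalg.svd(q,full_matrices=False)[2][0])
    for a,b in((20,35),):
        m2=(np.hypot(W[...,0]-c[0],W[...,1]-c[1])<260)&(W[...,2]>a)&(W[...,2]<b)
        np.save(n+"low.npy",W[m2])
# microscope extents
m=(T[...,2]>60)&(T[...,1]>0)&(T[...,1]<700)&(T[...,0]>300)&(T[...,0]<1100)&(T[...,2]<520)
P=T[m]; print("mic",P.min(0),P.max(0))
crop=cv2.resize(t["color"][130:260,270:390,::-1],None,fx=4,fy=4,interpolation=cv2.INTER_CUBIC)
crop2=cv2.resize(s["color"][150:280,290:400,::-1],None,fx=3.5,fy=4,interpolation=cv2.INTER_CUBIC)[:520,:310]
cv2.imwrite("pics/crop0.png",np.hstack([crop,crop2]))
```

```text
top bar [734. -75.  -2.]
top tipL [503.   9.  20.]
top tipR [ 496. -152.   24.]
top vial [485. 226.  61.]
top jar [ 563. -383.   69.]
top marker [ 413. -378.   17.]
top micTop [711. 313. 398.]
top micbase [567. 325.  72.]
top micR [706. 249.  78.]
top arm [137. 166. 835.]
side vial [488. 227.  62.]
side jar [ 564. -378.   71.]
side marker [ 405. -381.   14.]
side panel [622. -83.  93.]
side tipL [500.   5.  19.]
side tipR [ 495. -151.   19.]
top bar 213 [651. -75. 209.] [ 642. -151.  190.] [660.  -2. 217.]
[-0.04355632 -0.99905097]
side bar 211 [649. -78. 208.] [ 639. -151.  190.] [658.  -2. 215.]
[-0.04397362 -0.99903269]
mic [4.80341365e+02 6.24477101e-02 6.00018864e+01] [1060.88386162  699.78385973  463.88465683]
```

View pics/crop0.png

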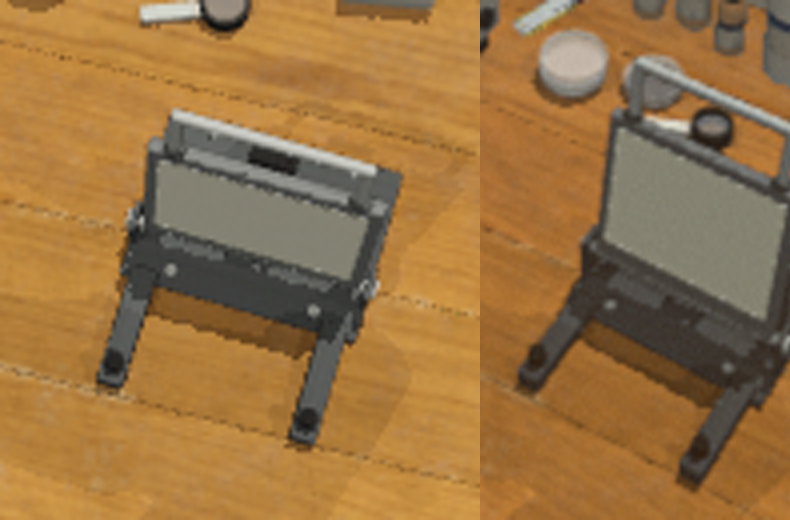

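Emit:
drive_tool(newtons=25, steps=[{"claw": -1, "travel": [-0.2, 0, -0.95], "roll": 0}, {"claw": -1, "travel": [-0.2, 0, -0.95], "roll": 0}, {"claw": -1, "travel": [-0.2, 0, -0.95], "roll": 0}, {"claw": -1, "travel": [-0.2, 0, -0.95], "roll": 0}, {"claw": -1, "travel": [0, 0, 0], "roll": 0}])

```text
clock: 0.72
position: [124.7, 373.9, 280.2]
tool_rot: [[0.0, -0.949, 0.316], [0.001, 0.316, 0.949], [-1.0, 0.0, 0.001]]
force: [0.2, 0.1, -0.1]
gripper_width: 91.7
```

Emit:
drive_tool(steps=[{"claw": -1, "travel": [0, -1, 0], "roll": 1}, {"claw": -1, "travel": [0, -1, 0], "roll": 1}, {"claw": -1, "travel": [0, -1, 0], "roll": 1}, {"claw": -1, "travel": [0, -1, 0], "roll": 1}, {"claw": -1, "travel": [0, -1, 0], "roll": 1}, {"claw": -1, "travel": [0, -1, 0], "roll": 1}, {"claw": -1, "travel": [0, -1, 0], "roll": 1}, {"claw": -1, "travel": [0, -1, 0], "roll": 1}, {"claw": -1, "travel": [0, -0.6, 0], "roll": 0.62}, {"claw": -1, "travel": [0, 0, 0], "roll": 0}])

```text
clock: 1.98
position: [427.7, -0.0, 279.2]
tool_rot: [[-0.0, 0.048, 0.999], [-0.0, 0.999, -0.048], [-1.0, -0.0, -0.0]]
force: [-0.3, 0.0, -0.2]
gripper_width: 91.8
```

Emit:
drive_tool(steps=[{"claw": -1, "travel": [0, -0.28, 0.94]}, {"claw": -1, "travel": [0, -0.28, 0.94]}, {"claw": -1, "travel": [0, -0.27, 0.94]}, {"claw": -1, "travel": [0, -0.27, 0.94]}, {"claw": -1, "travel": [0.6, 0, 0]}, {"claw": -1, "travel": [0.63, 0, 0]}, {"claw": -1}, {"claw": -1}])

```text
$.steps[0]: bad value
```

Run:
```python
from h import *
c=cam("side"); save(c,"side1.png"); a=c["color"][110:290,260:430,::-1]
d=cam("top"); b=d["color"][110:290,260:430,::-1]
cv2.imwrite("pics/c1.png",cv2.resize(np.hstack([a,b]),None,fx=2.3,fy=2.3,interpolation=cv2.INTER_CUBIC))
```

```text
(no output)
```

View pics/c1.png

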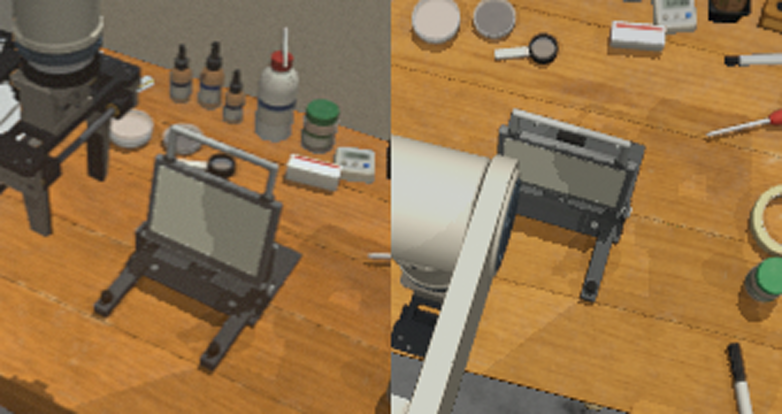

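The move call was refused because a row lacked a key, so the arm has not moved. The picture shows the gripper still short of the panel. I'll resend it with full rows.

Emit:
drive_tool(steps=[{"claw": -1, "travel": [0, -0.28, 0.94], "roll": 0}, {"claw": -1, "travel": [0, -0.28, 0.94], "roll": 0}, {"claw": -1, "travel": [0, -0.27, 0.94], "roll": 0}, {"claw": -1, "travel": [0, -0.27, 0.94], "roll": 0}, {"claw": -1, "travel": [0.6, 0, 0], "roll": 0}, {"claw": -1, "travel": [0.63, 0, 0], "roll": 0}, {"claw": -1, "travel": [0, 0, 0], "roll": 0}, {"claw": -1, "travel": [0, 0, 0], "roll": 0}])

```text
clock: 3.08
position: [650.2, -72.9, 207.0]
tool_rot: [[0.001, 0.042, 0.999], [-0.0, 0.999, -0.042], [-1.0, 0.0, 0.001]]
force: [0.1, -0.5, 0.9]
gripper_width: 92.2
```

Emit:
drive_tool(newtons=15, steps=[{"claw": 1, "travel": [0, 0, 0], "roll": 0}, {"claw": 1, "travel": [0, 0, 0], "roll": 0}, {"claw": 1, "travel": [0, 0, 0], "roll": 0}, {"claw": 1, "travel": [0, 0, 0], "roll": 0}, {"claw": 1, "travel": [0, 0, 0], "roll": 0}, {"claw": 1, "travel": [0, 0, 0], "roll": 0}])

```text
clock: 3.82
position: [649.2, -74.0, 205.7]
tool_rot: [[-0.0, 0.044, 0.999], [0.0, 0.999, -0.044], [-1.0, 0.0, -0.0]]
force: [0.3, -0.1, 1.1]
gripper_width: 34.0
```

Emit:
drive_tool(steps=[{"claw": 1, "travel": [0, 0, 0], "roll": 0}, {"claw": 1, "travel": [0, 0, 0], "roll": 0}, {"claw": 1, "travel": [0, 0, 0], "roll": 0}, {"claw": 1, "travel": [0, 0, 0], "roll": 0}])

```text
clock: 4.32
position: [649.5, -73.9, 205.9]
tool_rot: [[0.0, 0.044, 0.999], [-0.0, 0.999, -0.044], [-1.0, -0.0, 0.0]]
force: [0.7, -0.4, -0.3]
gripper_width: 9.3
```

Run:
```python
import numpy as np
from h import robot
s=robot.state();print(s["position"],s["force"],s["gripper_width"])
# arc: row shifts (tool x=down, z=+base x) from tilt -0.2
th=np.linspace(-0.2,1.56,16);p=np.c_[-175*np.sin(th),175*np.cos(th)]
d=np.diff(p,axis=0)/60
for t,(a,b) in zip(th[1:],d): print(round(t,2),"x",round(-b,2),"z",round(a,2))
```

```text
[649.45141425 -73.9261531  205.85478506] [ 0.74650406 -0.37445037 -0.27725006] 9.326578584371338
-0.08 x -0.05 z -0.34
0.03 x -0.01 z -0.34
0.15 x 0.03 z -0.34
0.27 x 0.07 z -0.33
0.39 x 0.11 z -0.32
0.5 x 0.15 z -0.31
0.62 x 0.18 z -0.29
0.74 x 0.22 z -0.27
0.86 x 0.24 z -0.24
0.97 x 0.27 z -0.21
1.09 x 0.29 z -0.18
1.21 x 0.31 z -0.14
1.33 x 0.33 z -0.1
1.44 x 0.34 z -0.06
1.56 x 0.34 z -0.02
```

Emit:
drive_tool(steps=[{"claw": 1, "travel": [-0.05, 0, -0.34], "roll": 0}, {"claw": 1, "travel": [-0.01, 0, -0.34], "roll": 0}, {"claw": 1, "travel": [0.03, 0, -0.34], "roll": 0}, {"claw": 1, "travel": [0.07, 0, -0.33], "roll": 0}, {"claw": 1, "travel": [0.11, 0, -0.32], "roll": 0}, {"claw": 1, "travel": [0.15, 0, -0.31], "roll": 0}, {"claw": 1, "travel": [0.18, 0, -0.29], "roll": 0}, {"claw": 1, "travel": [0.22, 0, -0.27], "roll": 0}, {"claw": 1, "travel": [0, 0, 0], "roll": 0}])

```text
clock: 5.45
position: [496.1, -67.0, 163.1]
tool_rot: [[-0.001, 0.044, 0.999], [0.0, 0.999, -0.044], [-1.0, 0.0, -0.001]]
force: [-0.0, 1.1, -1.8]
gripper_width: 9.3
```

Emit:
drive_tool(steps=[{"claw": 1, "travel": [0.24, 0, -0.24], "roll": 0}, {"claw": 1, "travel": [0.27, 0, -0.21], "roll": 0}, {"claw": 1, "travel": [0.29, 0, -0.18], "roll": 0}, {"claw": 1, "travel": [0.31, 0, -0.14], "roll": 0}, {"claw": 1, "travel": [0.33, 0, -0.1], "roll": 0}, {"claw": 1, "travel": [0.34, 0, -0.06], "roll": 0}, {"claw": 1, "travel": [0.34, 0, -0.02], "roll": 0}, {"claw": 1, "travel": [0, 0, 0], "roll": 0}, {"claw": 1, "travel": [0, 0, 0], "roll": 0}, {"claw": 1, "travel": [0, 0, 0], "roll": 0}])

```text
clock: 6.7
position: [442.3, -64.9, 37.5]
tool_rot: [[0.003, 0.044, 0.999], [-0.0, 0.999, -0.044], [-1.0, -0.0, 0.003]]
force: [5.6, 1.9, -1.6]
gripper_width: 9.4
```

Emit:
drive_tool(steps=[{"claw": 0.35, "travel": [0, 0, 0], "roll": 0}, {"claw": 0.35, "travel": [0, 0, 0], "roll": 0}, {"claw": 0.35, "travel": [0, 0, 0], "roll": 0}, {"claw": 0.35, "travel": [0, 0, 0], "roll": 0}, {"claw": 0.35, "travel": [0, 0, 0], "roll": 0}])

```text
clock: 7.32
position: [440.0, -64.7, 36.6]
tool_rot: [[-0.0, 0.044, 0.999], [0.0, 0.999, -0.044], [-1.0, 0.0, -0.0]]
force: [0.7, 0.7, 0.7]
gripper_width: 29.6
```

Emit:
drive_tool(steps=[{"claw": 0.35, "travel": [-0.3, 0, 0], "roll": 0}, {"claw": 0.35, "travel": [-0.8, 0, 0], "roll": 0}, {"claw": 0.35, "travel": [-0.9, 0, 0], "roll": 0}, {"claw": -0.4, "travel": [-0.9, 0, 0], "roll": 0}, {"claw": -0.4, "travel": [0, 0, 0], "roll": 0}])

```text
clock: 7.95
position: [442.6, -65.1, 214.4]
tool_rot: [[0.008, 0.044, 0.999], [-0.001, 0.999, -0.044], [-1.0, -0.001, 0.008]]
force: [-0.5, 0.5, 0.3]
gripper_width: 47.6
```

Emit:
drive_tool(steps=[{"claw": -0.4, "travel": [0, 0, 0], "roll": 1}, {"claw": -0.4, "travel": [0, 0, 0], "roll": 1}, {"claw": -0.4, "travel": [0, 0, 0], "roll": 1}, {"claw": -0.4, "travel": [0, 0, 0], "roll": 1}, {"claw": -0.4, "travel": [0, 0, 0], "roll": 1}, {"claw": -0.4, "travel": [0, 0, 0], "roll": 1}, {"claw": -0.4, "travel": [0, 0, 0], "roll": 1}, {"claw": -0.4, "travel": [0, 0, 0], "roll": 1}, {"claw": -0.4, "travel": [0, 0, 0], "roll": 1}, {"claw": -0.4, "travel": [0, 0, 0], "roll": 1}])

```text
clock: 9.2
position: [439.2, -64.6, 209.2]
tool_rot: [[-0.002, 1.0, 0.022], [0.0, 0.022, -1.0], [-1.0, -0.002, -0.0]]
force: [0.3, -0.0, 0.0]
gripper_width: 64.6
```

Emit:
drive_tool(steps=[{"claw": -0.4, "travel": [0, 0, 0], "roll": 0.47}, {"claw": -0.4, "travel": [0, 0, 0], "roll": 0}, {"claw": -0.4, "travel": [0, 0, 0], "roll": 0}])

```text
clock: 9.57
position: [439.7, -64.7, 209.9]
tool_rot: [[-0.001, 0.999, -0.042], [0.0, -0.042, -0.999], [-1.0, -0.001, -0.0]]
force: [0.5, -0.1, -0.6]
gripper_width: 64.7
```

Run:
```python
from h import *
o=[]
for n in("side","top"):
    c=cam(n); np.savez(n+"2.npz",W=pts(c),color=c["color"]); C=c["color"]
    h=cv2.cvtColor(C,cv2.COLOR_RGB2HSV); 
    W=pts(c)
    m=(h[...,0]<18)&(h[...,1]>150)&(h[...,2]>120)&(W[...,2]>45)&(W[...,2]<90)&(abs(W[...,0]-540)<90)&(abs(W[...,1]+70)<60)
    P=W[m]; print(n,m.sum()); 
    if m.sum(): print(np.round(np.median(P,0)),np.round(P.min(0)),np.round(P.max(0)))
    o.append(C[130:270,270:400,::-1])
cv2.imwrite("pics/c2.png",cv2.resize(np.hstack(o),None,fx=3,fy=3,interpolation=cv2.INTER_CUBIC))
```

```text
side 76
[547. -72.  63.] [515. -79.  55.] [580. -63.  66.]
top 0
```

View pics/c2.png

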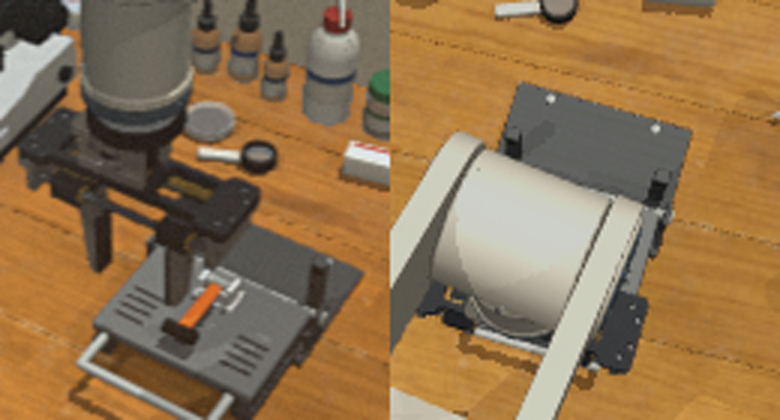

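Emit:
drive_tool(newtons=12, steps=[{"claw": -0.4, "travel": [0, 0.57, 0.02], "roll": 0}, {"claw": -0.4, "travel": [0, 0.57, 0.02], "roll": 0}, {"claw": -0.4, "travel": [0.8, 0, 0], "roll": 0}, {"claw": -0.4, "travel": [0.8, 0, 0], "roll": 0}, {"claw": -0.4, "travel": [0.5, 0, 0], "roll": 0}, {"claw": -0.4, "travel": [0.3, 0, 0], "roll": 0}, {"claw": -0.4, "travel": [0, 0, 0], "roll": 0}, {"claw": -0.4, "travel": [0, 0, 0], "roll": 0}])

```text
clock: 10.68
position: [508.8, -70.2, 67.2]
tool_rot: [[0.001, 0.999, -0.043], [-0.0, -0.043, -0.999], [-1.0, 0.001, 0.0]]
force: [-0.1, 0.3, -0.5]
gripper_width: 64.9
```

Run:
```python
from h import *
s=robot.state();print(s["position"],s["force"],s["gripper_width"])
c=cam("side"); C=c["color"]
cv2.imwrite("pics/c3.png",cv2.resize(C[170:270,290:400,::-1],None,fx=6,fy=6,interpolation=cv2.INTER_CUBIC))
```

```text
[508.8433921  -70.17908946  67.2311034 ] [-0.06464146  0.31650345 -0.51315878] 64.9432960976077
```

View pics/c3.png

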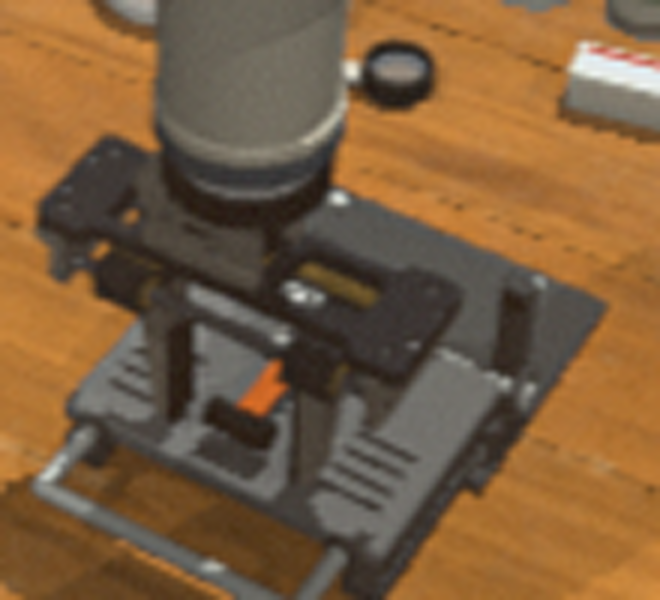

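The foot (crop about 240,425) sits between the two fingers. I'll pinch it.

Emit:
drive_tool(steps=[{"claw": 1, "travel": [0.04, 0, 0], "roll": 0}, {"claw": 1, "travel": [0, 0, 0], "roll": 0}, {"claw": 1, "travel": [0, 0, 0], "roll": 0}, {"claw": 1, "travel": [0, 0, 0], "roll": 0}, {"claw": 1, "travel": [0, 0, 0], "roll": 0}, {"claw": 1, "travel": [0, 0, 0], "roll": 0}])

```text
clock: 11.48
position: [508.3, -69.7, 64.3]
tool_rot: [[-0.0, 0.999, -0.044], [0.001, -0.044, -0.999], [-1.0, -0.0, -0.001]]
force: [0.3, 5.2, 2.7]
gripper_width: 36.1
```

Run:
```python
import numpy as np
th=np.linspace(0,1.9,12);p=np.c_[-75*np.cos(th),75*np.sin(th)]
for t,(a,b) in zip(th[1:],np.diff(p,axis=0)/60): print(round(t,2),"x",round(-b,2),"y",round(a,2))
```

```text
0.17 x -0.21 y 0.02
0.35 x -0.21 y 0.06
0.52 x -0.2 y 0.09
0.69 x -0.18 y 0.12
0.86 x -0.15 y 0.15
1.04 x -0.13 y 0.18
1.21 x -0.09 y 0.19
1.38 x -0.06 y 0.21
1.55 x -0.02 y 0.21
1.73 x 0.02 y 0.22
1.9 x 0.05 y 0.21
```

Emit:
drive_tool(steps=[{"claw": 1, "travel": [-0.21, 0.02, 0], "roll": 0}, {"claw": 1, "travel": [-0.21, 0.06, 0], "roll": 0}, {"claw": 1, "travel": [-0.2, 0.09, 0], "roll": 0}, {"claw": 1, "travel": [-0.18, 0.12, 0], "roll": 0}, {"claw": 1, "travel": [-0.15, 0.15, 0], "roll": 0}, {"claw": 1, "travel": [0, 0, 0], "roll": 0}])

```text
clock: 12.22
position: [533.9, -70.7, 121.5]
tool_rot: [[-0.002, 0.999, -0.044], [0.001, -0.044, -0.999], [-1.0, -0.002, -0.001]]
force: [-4.1, 4.7, 4.5]
gripper_width: 35.9
```

Emit:
drive_tool(steps=[{"claw": 1, "travel": [-0.13, 0.18, 0], "roll": 0}, {"claw": 1, "travel": [-0.09, 0.19, 0], "roll": 0}, {"claw": 1, "travel": [-0.06, 0.21, 0], "roll": 0}, {"claw": 1, "travel": [-0.02, 0.21, 0], "roll": 0}, {"claw": 1, "travel": [0.02, 0.22, 0], "roll": 0}, {"claw": 1, "travel": [0.05, 0.21, 0], "roll": 0}, {"claw": 1, "travel": [0, 0, 0], "roll": 0}, {"claw": 1, "travel": [0, 0, 0], "roll": 0}])

```text
clock: 13.22
position: [609.4, -74.1, 135.9]
tool_rot: [[0.003, 0.999, -0.044], [0.0, -0.044, -0.999], [-1.0, 0.003, -0.001]]
force: [3.3, 5.1, 4.3]
gripper_width: 35.7
```

Run:
```python
from h import *
s=robot.state();print(s["position"],s["force"],s["gripper_width"])
c=cam("side"); C=c["color"]
cv2.imwrite("pics/c4.png",cv2.resize(C[150:270,290:410,::-1],None,fx=4,fy=4,interpolation=cv2.INTER_CUBIC))
```

```text
[609.36279513 -74.06372366 135.86336703] [3.31892041 5.05406722 4.3256812 ] 35.66749391718202
```

View pics/c4.png

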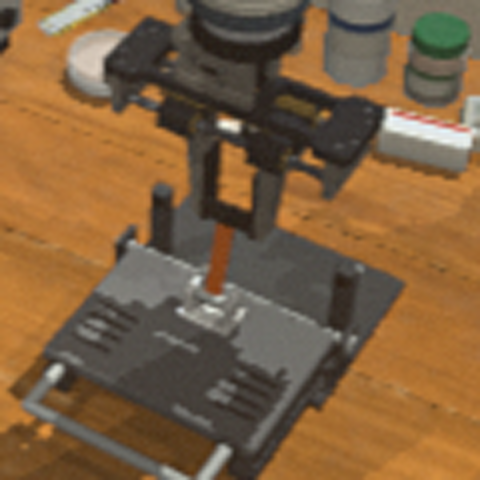

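Emit:
drive_tool(steps=[{"claw": -0.4, "travel": [0, 0, 0], "roll": 0}, {"claw": -0.4, "travel": [0, 0, 0], "roll": 0}, {"claw": -0.4, "travel": [0, 0, 0], "roll": 0}, {"claw": -0.4, "travel": [0, 0, 0], "roll": 0}, {"claw": -0.4, "travel": [0, 0, 0], "roll": 0}, {"claw": -0.4, "travel": [0, 0, 0], "roll": 0}, {"claw": -0.4, "travel": [-0.8, 0, 0], "roll": 0}, {"claw": -0.4, "travel": [-0.8, 0, 0], "roll": 0}, {"claw": -0.4, "travel": [0, 0, 0], "roll": 0}, {"claw": 0.35, "travel": [0, 0, 0], "roll": 0}])

```text
clock: 14.52
position: [607.4, -74.4, 230.5]
tool_rot: [[-0.0, 0.999, -0.044], [0.0, -0.044, -0.999], [-1.0, -0.0, 0.0]]
force: [-0.3, 1.4, 0.3]
gripper_width: 56.6
```

Emit:
drive_tool(steps=[{"claw": 0.35, "travel": [0, 0, 0], "roll": -1}, {"claw": 0.35, "travel": [0, 0, 0], "roll": -1}, {"claw": 0.35, "travel": [0, 0, 0], "roll": -1}, {"claw": 0.35, "travel": [0, 0, 0], "roll": -1}, {"claw": 0.35, "travel": [0, 0, 0], "roll": -1}, {"claw": 0.35, "travel": [0, 0, 0], "roll": -1}, {"claw": 0.35, "travel": [0, 0, 0], "roll": -1}, {"claw": 0.35, "travel": [0, 0, 0], "roll": -1}, {"claw": 0.35, "travel": [0, 0, 0], "roll": -1}, {"claw": 0.35, "travel": [0, 0, 0], "roll": -1}])

```text
clock: 15.78
position: [606.7, -74.3, 228.9]
tool_rot: [[-0.003, 0.109, 0.994], [0.0, 0.994, -0.109], [-1.0, 0.0, -0.003]]
force: [0.4, 0.1, 0.2]
gripper_width: 29.8
```

Emit:
drive_tool(steps=[{"claw": 0.35, "travel": [0, 0, 0], "roll": -0.47}, {"claw": 0.35, "travel": [0, 0, -0.93], "roll": 0}, {"claw": 0.35, "travel": [0, 0, -0.93], "roll": 0}, {"claw": 0.35, "travel": [0, 0, -0.93], "roll": 0}, {"claw": 0.35, "travel": [0, 0, 0], "roll": 0}, {"claw": 0.35, "travel": [0, 0, 0], "roll": 0}])

```text
clock: 16.52
position: [441.0, -67.1, 230.6]
tool_rot: [[-0.0, 0.044, 0.999], [0.0, 0.999, -0.044], [-1.0, 0.0, -0.0]]
force: [1.0, -0.1, 0.8]
gripper_width: 29.7
```

Run:
```python
from h import *
s=robot.state();print(s["position"],s["force"],s["gripper_width"])
c=cam("side"); C=c["color"]; W=pts(c)
h=cv2.cvtColor(C,cv2.COLOR_RGB2HSV)
m=(h[...,0]<18)&(h[...,1]>150)&(W[...,2]>55)&(W[...,2]<140)&(abs(W[...,0]-600)<60)&(abs(W[...,1]+70)<40)
P=W[m]; print(m.sum(), np.round(P.min(0)),np.round(P.max(0)))
if m.sum()>10:
    q=P[:,[0,2]]-P[:,[0,2]].mean(0); d=np.linalg.svd(q,full_matrices=False)[2][0]; d*=np.sign(d[1]); print("kick angle",np.pi/2+np.arctan2(d[0],d[1]))
m=(C.min(2)>90)&(W[...,2]>20)&(W[...,2]<50)&(W[...,0]<458)&(W[...,0]>400)&(abs(W[...,1]+67)<55); P=W[m]; print("bar",m.sum(),np.round(np.median(P,0)) if m.sum() else 0)
cv2.imwrite("pics/c5.png",cv2.resize(C[130:280,260:420,::-1],None,fx=4,fy=4,interpolation=cv2.INTER_CUBIC))
```

```text
[441.00257127 -67.1411171  230.55736161] [ 1.01984554 -0.11650546  0.81431629] 29.66316572107851
91 [586. -94.  67.] [633. -66. 131.]
kick angle 2.1883346484542887
bar 124 [441. -65.  40.]
```

View pics/c5.png

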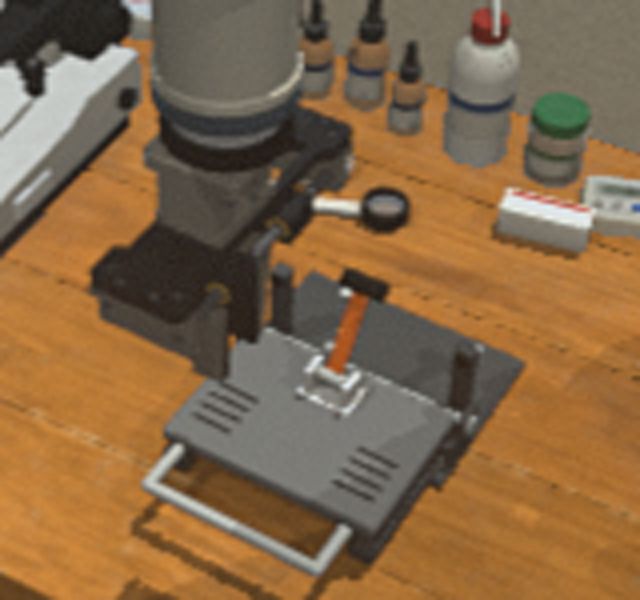

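The kickstand is open at about 2.19 rad, and the bar is at x = 441, under the jaws. I'll descend and grip it.

Emit:
drive_tool(newtons=20, steps=[{"claw": 0.35, "travel": [0.8, 0, 0], "roll": 0}, {"claw": 0.35, "travel": [0.8, 0, 0], "roll": 0}, {"claw": 0.35, "travel": [0.7, 0, 0], "roll": 0}, {"claw": 0.35, "travel": [0.5, 0, 0], "roll": 0}, {"claw": 0.35, "travel": [0.44, 0, 0], "roll": 0}, {"claw": 0.35, "travel": [0, 0, 0], "roll": 0}, {"claw": 0.35, "travel": [0, 0, 0], "roll": 0}, {"claw": 1, "travel": [0, 0, 0], "roll": 0}, {"claw": 1, "travel": [0, 0, 0], "roll": 0}, {"claw": 1, "travel": [0, 0, 0], "roll": 0}])

```text
clock: 17.82
position: [442.2, -67.2, 37.4]
tool_rot: [[0.003, 0.044, 0.999], [-0.0, 0.999, -0.044], [-1.0, -0.0, 0.003]]
force: [3.8, 0.2, 1.0]
gripper_width: 9.0
```

Emit:
drive_tool(steps=[{"claw": 1, "travel": [0, 0, 0], "roll": 0}, {"claw": 1, "travel": [0, 0, 0], "roll": 0}])

```text
clock: 18.08
position: [442.1, -67.3, 37.3]
tool_rot: [[0.003, 0.044, 0.999], [-0.0, 0.999, -0.044], [-1.0, -0.0, 0.003]]
force: [4.3, 0.0, 6.6]
gripper_width: 9.2
```

Run:
```python
import numpy as np
th=np.linspace(1.57,0,15);p=np.c_[-175*np.sin(th),175*np.cos(th)]
for t,(a,b) in zip(th[1:],np.diff(p,axis=0)/60): print(round(t,2),"x",round(-b,2),"z",round(a,2))
```

```text
1.46 x -0.33 z 0.02
1.35 x -0.32 z 0.05
1.23 x -0.31 z 0.09
1.12 x -0.3 z 0.13
1.01 x -0.29 z 0.16
0.9 x -0.27 z 0.19
0.78 x -0.24 z 0.22
0.67 x -0.22 z 0.24
0.56 x -0.19 z 0.27
0.45 x -0.16 z 0.29
0.34 x -0.13 z 0.3
0.22 x -0.09 z 0.31
0.11 x -0.05 z 0.32
0.0 x -0.02 z 0.33
```

Emit:
drive_tool(steps=[{"claw": 1, "travel": [-0.33, 0, 0.02], "roll": 0}, {"claw": 1, "travel": [-0.32, 0, 0.05], "roll": 0}, {"claw": 1, "travel": [-0.31, 0, 0.09], "roll": 0}, {"claw": 1, "travel": [-0.3, 0, 0.13], "roll": 0}, {"claw": 1, "travel": [-0.29, 0, 0.16], "roll": 0}, {"claw": 1, "travel": [-0.27, 0, 0.19], "roll": 0}, {"claw": 1, "travel": [-0.24, 0, 0.22], "roll": 0}, {"claw": 1, "travel": [0, 0, 0], "roll": 0}])

```text
clock: 19.08
position: [493.6, -69.6, 160.6]
tool_rot: [[0.002, 0.044, 0.999], [-0.001, 0.999, -0.044], [-1.0, -0.0, 0.002]]
force: [6.9, -0.8, -10.3]
gripper_width: 8.8
```

Emit:
drive_tool(steps=[{"claw": 1, "travel": [-0.22, 0, 0.24], "roll": 0}, {"claw": 1, "travel": [-0.19, 0, 0.27], "roll": 0}, {"claw": 1, "travel": [-0.16, 0, 0.29], "roll": 0}, {"claw": 1, "travel": [-0.13, 0, 0.3], "roll": 0}, {"claw": 1, "travel": [-0.09, 0, 0.31], "roll": 0}, {"claw": 1, "travel": [-0.05, 0, 0.32], "roll": 0}, {"claw": 1, "travel": [-0.02, 0, 0.33], "roll": 0}, {"claw": 1, "travel": [0, 0, 0], "roll": 0}, {"claw": 1, "travel": [0, 0, 0], "roll": 0}, {"claw": 1, "travel": [0, 0, 0], "roll": 0}])

```text
clock: 20.32
position: [614.5, -75.0, 211.5]
tool_rot: [[-0.001, 0.044, 0.999], [-0.0, 0.999, -0.044], [-1.0, -0.0, -0.001]]
force: [-0.9, -2.6, 1.1]
gripper_width: 9.3
```

Run:
```python
from h import *
s=robot.state();print(s["clock"],s["position"],s["force"],s["gripper_width"])
o=[]
for n in("side","top"):
    c=cam(n); C=c["color"]; W=pts(c)
    m=(W[...,2]>55)&(W[...,2]<150)&(abs(W[...,0]-610)<40)&(abs(W[...,1]+75)<80)&(C.max(2).astype(int)-C.min(2)<40)&(C.min(2)>100)
    P=W[m]; print(n,m.sum())
    if m.sum()>50:
        f=(P[:,0]*.999-P[:,1]*.044); k=np.polyfit(P[:,2],f,1)
        for _ in range(4):
            r=f-np.polyval(k,P[:,2]); g=abs(r)<4; k=np.polyfit(P[g,2],f[g],1)
        print("front slope (tilt=-slope)",-k[0],"front at z=36",np.polyval(k,36),g.sum())
    vj=dict(vial=(487,227),jar=(563,-380),marker=(409,-380))
    for a,(x,y) in vj.items():
        q=W[(np.hypot(W[...,0]-x,W[...,1]-y)<60)&(W[...,2]>(8 if a=="marker" else 45))&(W[...,2]<80)]; print(a,np.round(q.mean(0)) if len(q) else None)
    o.append(C[130:290,260:420,::-1])
for n in("side","top"):
    W=np.load(n+"0.npz")["W"]
    for a,(x,y) in vj.items():
        q=W[(np.hypot(W[...,0]-x,W[...,1]-y)<60)&(W[...,2]>(8 if a=="marker" else 45))&(W[...,2]<80)]; print("start",n,a,np.round(q.mean(0)))
cv2.imwrite("pics/c6.png",cv2.resize(np.hstack(o),None,fx=2.5,fy=2.5,interpolation=cv2.INTER_CUBIC))
```

```text
20.325 [614.5009723  -74.98393718 211.53383414] [-0.86623699 -2.60540895  1.12077218] 9.260608677719665
side 698
front slope (tilt=-slope) 0.02141606855985163 front at z=36 613.7488563589204 695
vial [507. 243.  56.]
jar [ 560. -381.   66.]
marker [ 407. -382.   15.]
top 0
vial [508. 242.  57.]
jar [ 565. -379.   67.]
marker [ 409. -382.   14.]
start side vial [507. 242.  57.]
start side jar [ 560. -381.   66.]
start side marker [ 407. -382.   15.]
start top vial [507. 241.  58.]
start top jar [ 565. -380.   67.]
start top marker [ 409. -382.   15.]
```

View pics/c6.png

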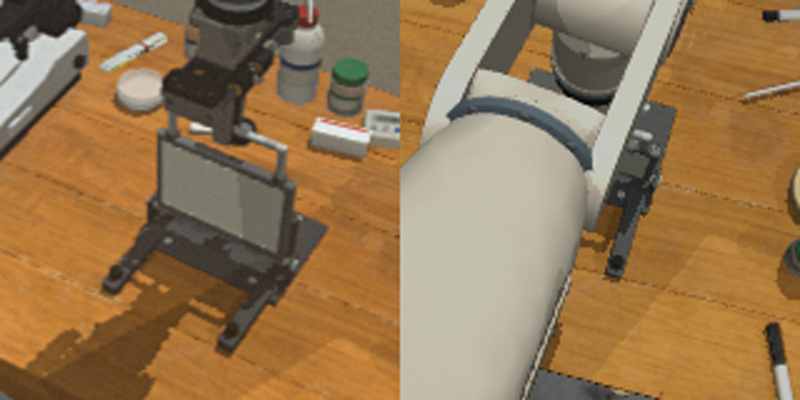

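Emit:
drive_tool(steps=[{"claw": 1, "travel": [0, 0, 0.03], "roll": 0}, {"claw": 1, "travel": [0, 0, 0], "roll": 0}, {"claw": 1, "travel": [0, 0, 0], "roll": 0}, {"claw": 1, "travel": [0, 0, 0], "roll": 0}, {"claw": 1, "travel": [0, 0, 0], "roll": 0}, {"claw": 1, "travel": [0, 0, 0], "roll": 0}])

```text
clock: 21.18
position: [617.2, -75.1, 211.6]
tool_rot: [[-0.0, 0.044, 0.999], [-0.0, 0.999, -0.044], [-1.0, -0.0, -0.0]]
force: [-0.8, -6.2, -1.4]
gripper_width: 9.1
```

Run:
```python
from h import *
s=robot.state();print(s["clock"],s["position"],s["force"],s["gripper_width"])
c=cam("side"); C=c["color"]; W=pts(c)
m=(W[...,2]>55)&(W[...,2]<150)&(abs(W[...,0]-610)<40)&(abs(W[...,1]+75)<80)&(np.ptp(C.astype(int),axis=2)<40)&(C.min(2)>100)
P=W[m]; f=P[:,0]*.999-P[:,1]*.044; print(-np.polyfit(P[:,2],f,1)[0])
print(robot.sign_off())
```

```text
21.175 [617.2312887  -75.06462901 211.56225439] [-0.83192828 -6.20922994 -1.37453341] 9.13796995440669
-0.0015665926106395902
the job is handed in; nothing more can be done
None
```

The job is handed in at about 21 s of the 72 s allowed. I pulled the panel down flat by its carry bar, swung the kickstand over by its foot, let it spring open, and raised the panel. The arm still holds the panel upright by the bar.

- **Panel:** by depth camera its tilt was about 0.00 rad just before hand-in, against the 0.07 rad limit. The first reading after raising was 0.02 rad, so I moved it back about 2 mm. The calibration is uncertain by about 0.01 rad.
- **Grip:** the opening was 9.1 mm on the 10 mm bar, with 20 N commanded. Wrist force was a few newtons at each reading, with a 6 N sideways component at the end.
- **Kickstand:** it measured about 2.19 rad while the panel was still flat. After raising, the panel hid it from the camera, so I did not measure it again. Near upright, its foot should be clear of the base.
- **Vial, jar and marker:** they measured within 1 mm of their starting positions after the panel was raised.

One move call was refused because a row lacked a key. I resent it, and the arm had not moved.

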